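Wedge a ring tight in the stall's wooden ring clamp

TASK

Clamp the ring for polishing: take the tapered wooden wedge out of its holder, start it thin end down in the gap between the clamp's heel and its sliding jaw, and press or tap it straight down until the jaw holds the ring tight. It is tight when a steady downward push of about 15 to 20 N no longer moves the wedge; do not force it much harder or the ring bends. Let go and leave the wedge standing in the gap, do not touch the ring with the fingers, and leave the other things where they are.

Things in the scene. Friction and masses are not known exactly. Their poses are not given: they have to be found in the camera images.
- clamp: wooden ring clamp screwed to the table; origin under the centre of its 200 (x) x 80 x 20 mm base, all of it 85 mm high. Along +x: fixed heel (x -85 to -40, 56 wide), wedge gap, sliding jaw, ring slot, end jaw with a sprung rubber pad (40 N per mm), which was set by hand anywhere within 4 mm: so the depth at which the wedge is tight differs by 20 mm and must be felt
- gap_mouth (a point): middle of the top edge of the heel's upright +x face, clamp point (-40, 0, 85) mm, clamp axes. From here the gap runs 15 to 16.5 mm to +x and 32 mm wide (y, between cheeks 6 mm thick), 65 mm deep, narrowing downward by 1 mm per 5 mm. The wedge's upright face goes against the heel, its slope against the jaw's equal slope; tight some 10 to 45 mm below first touch
- jaw: sliding wooden jaw 56 mm wide, 65 mm tall, between gap and ring; slides along clamp +x only, up to 15 mm, friction 2 N. Its frame is the clamp's when fully back (starts 0 to 1.5 mm forward). While it slides freely the wedge goes down with a push of 2 to 6 N; once the ring is gripped the push rises by about 3 N per mm
- ring: heavy silver ring hanging between sliding jaw and end jaw by its round head, which lies on their tops. Band 26 mm outside, 6 mm wide (clamp x); head 22 mm across, 6 mm high, with a domed stone 6 mm higher. Origin at the centre of the head's underside, 85 mm above the table; axes as the clamp's. The jaw must travel about 1.5 to 7 mm before it grips the band
- wedge: beech wedge 92 mm long, 28 wide (y), 60 g, thin end down in a holder pocket, axes as the holder's; goes in the clamp with axes as the clamp's. Origin: middle of the thin end's underside (x -6 to 6 mm). -x face upright; +x face slopes from x 6 at z 0 to x 20 at z 70; above that a straight head, x -6 to 20, to z 92. y faces flat, parallel. Friction holds it in the gap when let go
- strip: plain parallel beech strip, 16 x 28 x 92 mm, not tapered, standing in the other pocket of the holder; origin at the centre of its underside. Bystander, leave it
- holder: fixed beech block 70 (x) x 170 (y) x 45 mm high, origin at the centre of its underside, with two pockets 21 x 32 mm, 35 mm deep, at y = +50 and -50 mm; wedge and strip stand in them in either order, on the pocket floor 10 mm above the table
- mallet: small hammer, 200 mm long, lying on the table beyond the clamp; bystander, leave it where it is
- mandrel: upright steel ring stick on a 44 mm foot, 150 mm tall; bystander, leave it where it is; origin at the centre of its underside
- glass: tea glass 60 mm across, 75 mm tall; bystander, leave it where it is; origin at the centre of its underside
- tin: brass tin 40 mm across, 35 mm tall; bystander, leave it where it is; origin at the centre of its underside
- ringbox: closed ring box 50 x 50 x 40 mm; bystander, leave it where it is; origin at the centre of its underside
- loupe: dark ring-shaped loupe 40 mm across, 14 mm tall, lying flat; bystander, leave it where it is; origin at the centre of its underside
Not all that is in view belongs to the job. What is shaped like the wedge but red is not meant.

How it is judged:
By the outcome, as a careful person would: the job done as asked, in the order asked, and still so for the second after the job is handed in, with the robot touching nothing.
It also fails if it takes over 54 s, if anything falls off the work surface, if the arm or the gripper's body presses on something with over 40 N, if the wrist force passes 120 N, or if a joint passes its speed limit or range.

ROBOT

A 6-joint arm with a two-finger parallel gripper is mounted at the origin on the work surface. World frame = base frame: x ahead of the robot, y to its left, z up, the work surface at z = 0. Lengths are in m, angles in degrees, forces in N, time in s.
With the tool pointing down it reaches from about 0.4 to 0.825 m from the base axis. Payload 7 kg.
Tool frame: the origin (TCP) lies midway between the tips of the shut fingers; the grasp point (between the pads) lies 19 mm behind it; y points along the fingers, z is the direction in which the jaws open and shut, and the axes are right-handed (so a half turn about y gives the same grasp; the last joint's range is limited). The gripper opens to 88 mm and grips with 3 to 60 N. Pads are 19 mm wide; open, the fingers measure 130 mm over their backs; the gripper's body (78 mm by 193 mm) begins 47 mm behind the grasp point.
Start: joints at [-51.732, 20.546, 0.682, 0, -70.136, -16.507], TCP at [0.25, -0.627, 0.227] pointing down, gripper open.
Joint ranges: [-176.03, 176.03], [-82.01, 121.73], [-58.28, 71.71], [-173.87, 95.51], [-174.79, -0.11], [-173.66, 173.66]. Speed limits (degrees/s): [136.94, 136.94, 172.46, 180, 180, 180].

INTERFACE

Orientations are given as [roll, pitch, yaw] about the fixed x, y, z axes, in that order (R = Rz(yaw) Ry(pitch) Rx(roll)).
In Python, from plant import ctrl gives the robot as it stands.
- The arm moves only by the tool step_arm, never from a script. Its argument "rows" is a list that holds one entry, the list of rows, each a list of 7 numbers: the gripper command: -1 is shut, 1 is fully open, values between are in proportion, then the shift along the world's x, y, z in cm, then the turn, a rotation vector about the world's x, y, z in degrees. In form: [[[fingers, tx, ty, tz, rx, ry, rz], ...]]. A call has 1 to 12 rows; each row shifts and turns the commanded pose from where the row before left it; what a row does not reach is not made up. A row lasts 1/8 s, in which the tool goes at most 62.5 mm and 10.7 degrees, less where a joint would pass 70% of its speed; a pose out of reach is approached as far as the arm can. A call is refused whole if a number of a shift passes 6.25 or a number of a turn 10.7, either way. A call with a gripper value outside its range is refused whole. The fingers move at their own pace and stop on an object; the grip force is fixed at half the most. Time passes only in rows, so rows that do not move let the fingers close. It gives the time, the measured TCP pose, the force and the opening at its end, in the units of the state.
- ctrl.get_obs(): the state, without advancing time (a new reading comes with each control period).
- ctrl.snapshot(name): name is "scene" or "top"; returns the picture (420x560x3 uint8, blue, green, red); there is no depth.
- ctrl.camera_params(name): a dict with "vertical_fov" (degrees; the focal length in pixels is half the picture's height over the tangent of half this angle, whatever the lens; pixels are square), "cx", "cy" (the principal point, pixels), "rvec" (rotation vector, rad) and "tvec" (3), from world to camera coordinates, as OpenCV has them. Camera axes: x right, y down, z forward; pixel columns grow to the right and rows downward; lengths in m; the calibration is good to about 2 mm. A picture is of the moment at which its call begins. camera_params takes no time and is no camera call.
- ctrl.close_job(): hands the job in, once; it reports no verdict.
The state is a dict: "clock": time; "joint_pos": joint angles; "qvel": joint speeds; "tau": joint torques, N m; "tool_pos": TCP position; "orientation": TCP orientation; "force": force on the tool from outside, world axes, zero at the start; "moment": the same for the moment, N m; "opening": finger opening in m.
Only numpy, scipy, OpenCV 4.12 (cv2) and the standard library are available. Lean on these libraries where they do the work, as an engineer would, in place of code of your own. Each camera call takes 0.05 s, during which the arm holds its last target. There are 200 camera calls.

## Working session

There is one attempt and no reset: what is moved stays moved. The work goes in short steps, Python scripts to look and compute and a tool call to move; the robot and the scene stay as the last step left them, time stands still between calls to the robot, and variables do not carry over. Pictures are saved under pics/ and viewed, about 8 in all and at most 12, crops included, and the job is handed in when it is done.

Besides the shell and the picture viewer there is one more tool, called after "Emit:" as name(argument=value, ...) on one line, values as JSON. step_arm: Moves the arm, as the interface text tells. Its arguments: {"type":"object","properties":{"rows":{"type":"array"}},"required":["rows"]}

```bash
mkdir -p pics; cat > h.py <<'E'
import numpy as np,cv2
from plant import ctrl
def cam(n):
    p=ctrl.camera_params(n);f=210/np.tan(np.radians(p["vertical_fov"])/2)
    K=np.array([[f,0,p["cx"]],[0,f,p["cy"]],[0,0,1]]);R=cv2.Rodrigues(np.array(p["rvec"],float))[0]
    return K,R,np.array(p["tvec"],float).ravel()
def ray(n,uv):
    K,R,t=cam(n);return -R.T@t,R.T@np.linalg.inv(K)@np.array([uv[0],uv[1],1.])
def onz(n,uv,z):
    c,d=ray(n,uv);return c+d*(z-c[2])/d[2]
def proj(n,P):
    K,R,t=cam(n);q=(K@(R@np.atleast_2d(P).T+t[:,None])).T;return q[:,:2]/q[:,2:]
def tri(a,b):
    A=[ray("scene",a),ray("top",b)];M=0;v=0
    for c,d in A:
        d=d/np.linalg.norm(d);Q=np.eye(3)-np.outer(d,d);M=M+Q;v=v+Q@c
    return np.linalg.solve(M,v)
E
python3 - <<'E'
from h import *
for n in("scene","top"):
    cv2.imwrite(f"pics/{n}0.png",ctrl.snapshot(n)); K,R,t=cam(n);print(n,K[0,0],-R.T@t,R[2])
o=ctrl.get_obs();print(o)
E
```

```text
scene 428.56969787770487 [1.31017269 0.20337316 0.70036368] [-0.75171546 -0.1945755  -0.63013034]
top 475.66116205940517 [ 0.31982453 -0.02287957  1.19657816] [ 0.20860862  0.02160504 -0.97776054]
{'clock': 0.1, 'joint_pos': array([-5.17346313e+01,  2.05849945e+01,  6.37939082e-01, -1.61743076e-02,
       -7.01360953e+01, -1.65082785e+01]), 'qvel': array([ 0.03699029, -0.15693516,  0.04547847,  0.0996272 , -0.00766924,
       -0.11126036]), 'tau': array([-7.64376691e-04, -5.84163415e+01,  2.93753064e+01,  7.01565340e+00,
        1.01463767e-02, -8.30884323e-05]), 'tool_pos': array([ 0.25001665, -0.62650983,  0.22573943]), 'orientation': array([-8.99159559e+01,  9.05053446e-03,  2.17515900e+01]), 'force': array([-0.01483958,  0.3390157 ,  0.89651926]), 'moment': array([ 0.02723662, -0.06752616, -0.00276395]), 'opening': 0.0873293170609057}
```

View pics/scene0.png

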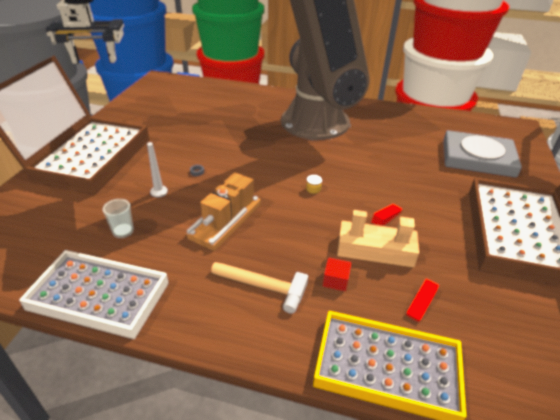

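View pics/top0.png

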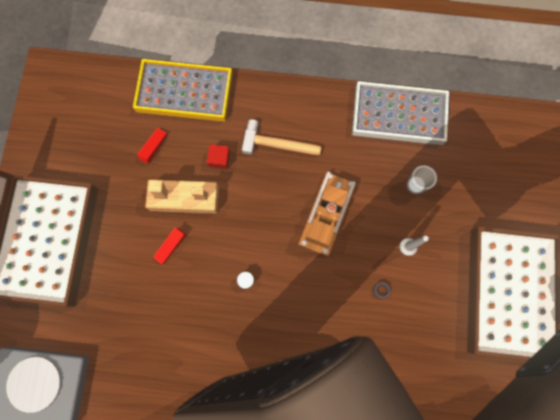

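The scene shows the clamp (scene 228,208; top 328,213) and the holder (scene 380,242; top 181,196). The two pieces standing in the holder are at scene (359,222) and (405,228). There are also red decoys lying flat. Next I'll enlarge the holder and clamp.

```bash
python3 - <<'E'
from h import *
s=cv2.imread("pics/scene0.png");t=cv2.imread("pics/top0.png")
def crop(i,x,y,w,h):return cv2.resize(i[y:y+h,x:x+w],(400,300),interpolation=cv2.INTER_CUBIC)
a=np.hstack([crop(s,330,200,100,75),crop(s,178,168,100,75)])
b=np.hstack([crop(t,135,160,100,75),crop(t,280,175,100,75)])
cv2.imwrite("pics/c1.png",np.vstack([a,b]))
for n,uv,z in(("top",(181,196),.045),("top",(328,213),.085)):print(onz(n,uv,z))
E
```

```text
[0.56418023 0.253347   0.045     ]
[ 0.55377607 -0.11075957  0.085     ]
```

View pics/c1.png

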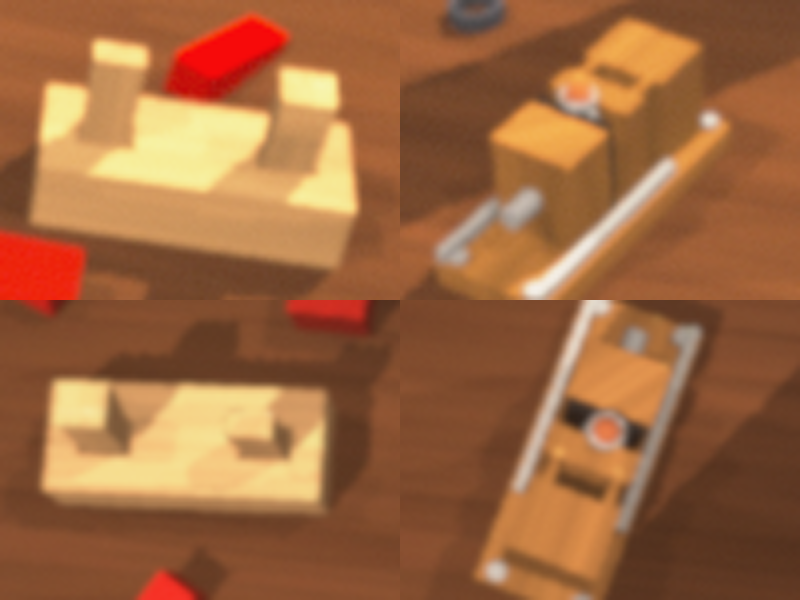

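```bash
python3 - <<'E'
from h import *
s=cv2.imread("pics/scene0.png");t=cv2.imread("pics/top0.png")
def crop(i,x,y,w,h,k):
    c=cv2.resize(i[y:y+h,x:x+w],None,fx=k,fy=k,interpolation=cv2.INTER_CUBIC)
    for u in range(x+(-x)%10,x+w,10):
        cv2.line(c,(int((u-x+.5)*k),0),(int((u-x+.5)*k),8),(0,255,0),1);cv2.putText(c,str(u),(int((u-x)*k)-8,20),0,.35,(255,255,255))
    for v in range(y+(-y)%10,y+h,10):
        cv2.line(c,(0,int((v-y+.5)*k)),(8,int((v-y+.5)*k)),(0,255,0),1);cv2.putText(c,str(v),(10,int((v-y+.5)*k)+4),0,.35,(255,255,255))
    return c
a=crop(t,298,172,60,85,7)
b=np.vstack([crop(s,188,172,76,74,5),crop(s,335,206,95,56,4)])
b=cv2.copyMakeBorder(b,0,max(0,595-b.shape[0]),0,0,0)
a=cv2.copyMakeBorder(a,0,max(0,b.shape[0]-595),0,0,0)[:b.shape[0]]
print(a.shape,b.shape);cv2.imwrite("pics/c2.png",np.hstack([a,b])[:600])
E
```

```text
(595, 420, 3) (595, 380, 3)
```

View pics/c2.png

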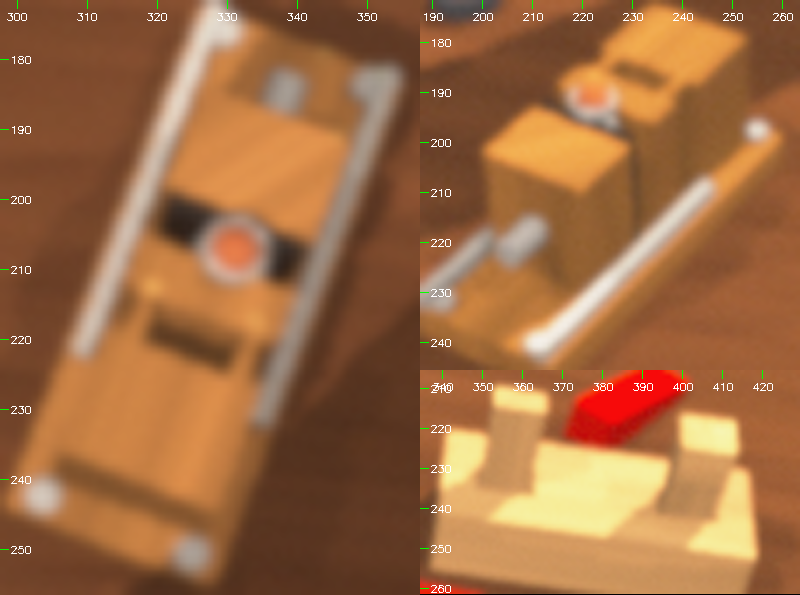

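```bash
cat > clamp.py <<'E'
from h import *
from scipy.optimize import least_squares
C=[("top",(-40,16,85),(318.5,219.5)),("top",(-40,-16,85),(330.5,224.5)),("top",(-85,28,85),(305.3,236.7)),("top",(-85,-28,85),(329.5,246)),
("top",(-100,40,20),(299,244)),("top",(-100,-40,20),(328.5,255)),("scene",(-85,28,85),(253,180)),("scene",(-85,-28,85),(233,172.5)),("scene",(-100,40,20),(260,199)),
("scene",(-40,16,85),(238.5,187.5))]
def T(p,P):
    c,s=np.cos(p[2]),np.sin(p[2]);return np.array([p[0]+c*P[0]-s*P[1],p[1]+s*P[0]+c*P[1],P[2]])
def res(p,S=("top","scene")):return np.ravel([proj(n,T(p,np.array(P)/1000))[0]-np.array(u) for n,P,u in C if n in S])
E
python3 - <<'E'
from clamp import *
for S in(("top",),("top","scene")):
    f=least_squares(res,[.55,-.11,-.4],loss="soft_l1",args=(S,));p=f.x;print(p[:2],np.degrees(p[2]),T(p,np.array([-.04,0,.085])));print(res(p,S).reshape(-1,2).round(1).tolist())
W=[(149.5,180),(162.5,180.5),(162,192.5),(151,192)]
print("wedge top",[onz("top",w,.102)[:2].round(4).tolist() for w in W],"c",onz("top",(156.3,186.2),.102),onz("scene",(406.5,221.5),.102),tri((406.5,221.5),(156.3,186.2)))
print([onz("scene",w,.102)[:2].round(4).tolist() for w in [(399.5,216),(413.5,218),(413.5,227),(399,225)]])
print("strip c",onz("top",(197.8,190.4),.102),onz("scene",(359.5,212.8),.102),tri((359.5,212.8),(197.8,190.4)))
# holder top corners
H=[(135+52/4,160+80/4),(135+327/4,160+88/4),(135+325/4,160+201/4),(135+42/4,160+192/4)]
print("holder",[onz("top",w,.045)[:2].round(4).tolist() for w in H])
H2=[(341,220),(338,244.5),(418,252),(416,229.5)]
print("holder s",[onz("scene",w,.045)[:2].round(4).tolist() for w in H2])
print("mandrel foot",onz("top",(408,247),.01),"tip~",tri((152,144),(426,238)),"glass",onz("top",(415,185),.02))
E
```

```text
[ 0.56811638 -0.1139545 ] -14.348179677116194 [ 0.52936408 -0.10404194  0.085     ]
[[-0.6, 0.9], [0.1, 0.6], [1.3, -0.6], [-0.5, -1.5], [-0.4, -0.1], [0.4, 0.3]]
[ 0.56859859 -0.11338641] -14.35563657923475 [ 0.52984757 -0.10346881  0.085     ]
[[-0.8, 0.6], [-0.1, 0.3], [1.1, -0.8], [-0.7, -1.7], [-0.6, -0.3], [0.2, 0.1], [-0.7, -0.9], [0.4, -0.1], [-0.2, -0.8], [-0.3, -0.5]]
wedge top [[0.5824, 0.3203], [0.5846, 0.2893], [0.5555, 0.2857], [0.5538, 0.3117]] c [0.56915607 0.30164067 0.102     ] [0.56973518 0.30376018 0.102     ] [0.56928983 0.30287789 0.10130862]
[[0.5554, 0.2885], [0.5537, 0.318], [0.5837, 0.3185], [0.5858, 0.2888]]
strip c [0.57003164 0.20224762 0.102     ] [0.56912173 0.20376601 0.102     ] [0.56986702 0.20298186 0.10237717]
holder [[0.5956, 0.3419], [0.6098, 0.1701], [0.5382, 0.1612], [0.5242, 0.3358]]
holder s [[0.5371, 0.1651], [0.6205, 0.1708], [0.5951, 0.3405], [0.5217, 0.3352]]
mandrel foot [ 0.50545502 -0.32393608  0.01      ] tip~ [ 0.50652657 -0.32312586  0.14877047] glass [ 0.66506502 -0.33025903  0.02      ]
```

The wedge is the wider-topped beech piece at scene (406,221) / top (156,186). Its top is about 26 x 28 mm and overhangs toward world +x. The narrower one at scene (359,213) / top (198,190) is the strip, and the red pieces are decoys. The holder is yawed about 4.6°, and the triangulated wedge top is at z ≈ 0.101, which agrees with the given sizes. I'll go above it.

Emit:
step_arm(rows=[[[1, 1.9, 5.5, 0, 0, 0, -1], [1, 1.9, 5.5, 0, 0, 0, -1], [1, 1.9, 5.5, 0, 0, 0, -1], [1, 1.9, 5.5, 0, 0, 0, -1], [1, 1.9, 5.5, 0, 0, 0, -1], [1, 1.9, 5.5, 0, 0, 0, -1], [1, 1.9, 5.5, 0, 0, 0, -1], [1, 1.9, 5.5, 0, 0, 0, -1], [1, 1.9, 5.5, 0, 0, 0, -1], [1, 1.9, 5.5, 0, 0, 0, -1], [1, 1.9, 5.5, 0, 0, 0, -1], [1, 1.9, 5.5, 0, 0, 0, -1]]])

```text
clock: 1.6
tool_pos: [0.4783, 0.0351, 0.2266]
orientation: [-90.0, -0.0, 9.8]
force: [0.6, -0.6, 0.1]
opening: 0.0876
```

Emit:
step_arm(rows=[[[1, 1.8, 5.4, 0, 0, 0, -1], [1, 1.8, 5.4, 0, 0, 0, -1], [1, 1.8, 5.4, 0, 0, 0, -1], [1, 1.8, 5.4, 0, 0, 0, -1], [1, 1.8, 5.4, 0, 0, 0, -1.1], [1, 0, 0, -3, 0, 0, 0], [1, 0, 0, 0, 0, 0, 0], [1, 0, 0, 0, 0, 0, 0]]])

```text
clock: 2.6
tool_pos: [0.5684, 0.3027, 0.1974]
orientation: [-90.0, -0.0, 4.7]
force: [0.9, -0.7, 0.7]
opening: 0.0874
```

Emit:
step_arm(rows=[[[1, 0.1, 0, -4, 0, 0, 0], [1, 0, 0, -4, 0, 0, 0], [1, 0, 0, -3, 0, 0, 0], [1, 0, 0, -1.2, 0, 0, 0], [1, 0, 0, 0, 0, 0, 0], [-1, 0, 0, 0, 0, 0, 0], [-1, 0, 0, 0, 0, 0, 0], [-1, 0, 0, 0, 0, 0, 0], [-1, 0, 0, 0, 0, 0, 0], [-1, 0, 0, 0, 0, 0, 0], [-1, 0, 0, 0, 0, 0, 0]]])

```text
clock: 3.98
tool_pos: [0.5692, 0.3031, 0.0745]
orientation: [-90.0, 0.0, 4.7]
force: [-0.4, 0.2, 0.4]
opening: 0.0331
```

Emit:
step_arm(rows=[[[-1, 0, 0, 0, 0, 0, 0], [-1, 0, 0, 0, 0, 0, 0], [-1, 0, 0, 0.5, 0, 0, 0], [-1, 0, 0, 2, 0, 0, 0], [-1, 0, 0, 3, 0, 0, 0], [-1, 0, 0, 5, 0, 0, 0], [-1, 0, 0, 4, 0, 0, 0], [-1, 0, 0, 0, 0, 0, 0], [-1, 0, 0, 0, 0, 0, 0]]])

```text
clock: 5.1
tool_pos: [0.5688, 0.3029, 0.2192]
orientation: [-90.0, 0.0, 4.6]
force: [0.3, -0.2, -1.8]
opening: 0.0279
```

The opening is 27.9 mm, so the wedge is held. Carrying it above the gap.

Emit:
step_arm(rows=[[[-1, -0.25, -4.1, 0, 0, 0, -1.9], [-1, -0.25, -4.1, 0, 0, 0, -1.9], [-1, -0.25, -4.1, 0, 0, 0, -1.9], [-1, -0.25, -4.1, 0, 0, 0, -1.9], [-1, -0.25, -4.1, 0, 0, 0, -1.9], [-1, -0.25, -4.1, 0, 0, 0, -1.9], [-1, -0.25, -4.1, 0, 0, 0, -1.9], [-1, -0.25, -4.1, 0, 0, 0, -1.9], [-1, -0.25, -4.1, 0, 0, 0, -1.9], [-1, -0.25, -4.1, 0, 0, 0, -1.9], [-1, 0, 0, -2.5, 0, 0, 0], [-1, 0, 0, 0, 0, 0, 0]]])

```text
clock: 6.6
tool_pos: [0.5421, -0.1074, 0.1917]
orientation: [-90.1, 0.3, -14.4]
force: [0.2, -0.5, -0.7]
opening: 0.0278
```

```bash
python3 - <<'E'
from h import *
print(ctrl.get_obs()["tool_pos"])
s=ctrl.snapshot("scene");t=ctrl.snapshot("top");cv2.imwrite("pics/s1.png",s);cv2.imwrite("pics/t1.png",t)
def crop(i,x,y,w,h,k):
    c=cv2.resize(i[y:y+h,x:x+w],None,fx=k,fy=k,interpolation=cv2.INTER_CUBIC)
    for u in range(x+(-x)%10,x+w,10):
        cv2.line(c,(int((u-x+.5)*k),0),(int((u-x+.5)*k),8),(0,255,0),1);cv2.putText(c,str(u),(int((u-x)*k)-8,20),0,.35,(255,255,255))
    for v in range(y+(-y)%10,y+h,10):
        cv2.line(c,(0,int((v-y+.5)*k)),(8,int((v-y+.5)*k)),(0,255,0),1);cv2.putText(c,str(v),(10,int((v-y+.5)*k)+4),0,.35,(255,255,255))
    return c
a=crop(s,190,110,80,120,5);b=crop(t,290,170,80,120,5)
cv2.imwrite("pics/c3.png",np.hstack([a,b]))
E
```

```text
[ 0.54206648 -0.10743177  0.19172104]
```

View pics/c3.png

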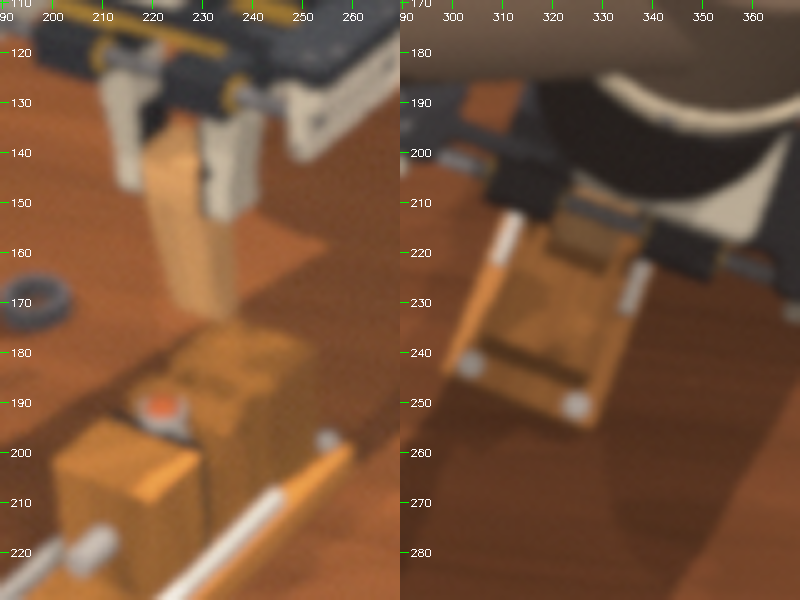

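```bash
cat >> h.py <<'E'
def crop(i,x,y,w,h,k,st=5):
    c=cv2.resize(i[y:y+h,x:x+w],None,fx=k,fy=k,interpolation=cv2.INTER_CUBIC)
    l,u=np.percentile(c,[2,99]);c=np.clip((c.astype(float)-l)/(u-l)*255,0,255).astype(np.uint8)
    for q in range(x+(-x)%st,x+w,st):
        X=int((q-x+.5)*k);cv2.line(c,(X,0),(X,8),(0,255,0),1);cv2.putText(c,str(q),(X-10,20),0,.35,(255,255,255))
    for q in range(y+(-y)%st,y+h,st):
        Y=int((q-y+.5)*k);cv2.line(c,(0,Y),(8,Y),(0,255,0),1);cv2.putText(c,str(q),(10,Y+4),0,.35,(255,255,255))
    return c
E
python3 - <<'E'
from h import *
s=cv2.imread("pics/s1.png");t=cv2.imread("pics/t1.png")
cv2.imwrite("pics/c4.png",np.hstack([crop(s,208,130,40,60,10),crop(t,303,198,40,60,10)]))
E
```

```text
(no output)
```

View pics/c4.png

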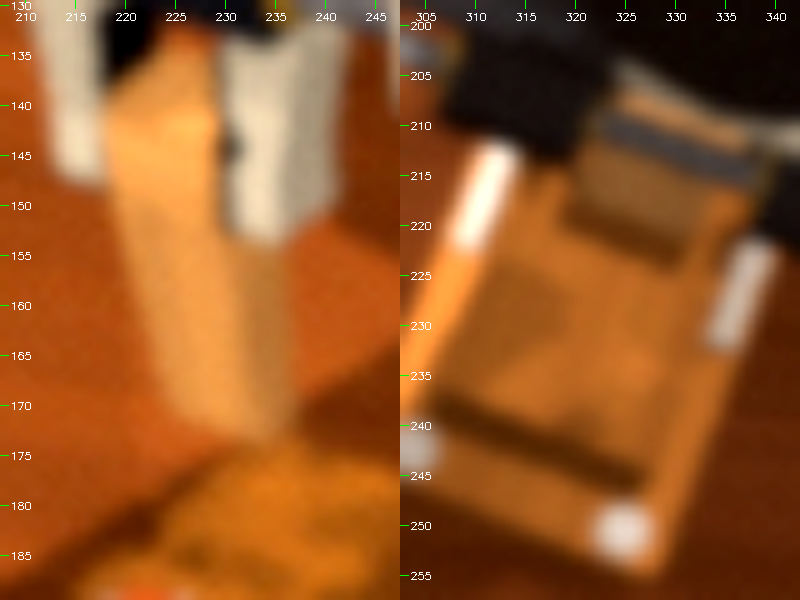

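```bash
python3 - <<'E'
from clamp import *
p=least_squares(res,[.55,-.11,-.4],loss="soft_l1").x
c,s=np.cos(p[2]),np.sin(p[2])
def inv(P):
    d=P-np.array([p[0],p[1],0]);return (np.array([c*d[0]+s*d[1],-s*d[0]+c*d[1],d[2]])*1000).round(1)
b=.1917-.0645
for u in[(319.5,216.7),(331,221.7),(325.25,219.2)]:print("wedge top-view",inv(onz("top",u,b)))
for u in[(319,220),(331,225),(325,222.4),(318.5,219.5),(330.5,224.5)]:print("heel edge top-view",inv(onz("top",u,.085)))
for u in[(225,171.5),(233.8,174),(236.7,171.3)]:print("wedge scene (6,-14),(6,14),(-6,14)",inv(onz("scene",u,b)))
for u in [(228.5,184.5),(238.5,187.5)]:print("heel scene",inv(onz("scene",u,.085)))
print("TCP",inv(np.array([.5421,-.1074,.1917])))
print("proj far base corners (top)",proj("top",[T(p,np.array(q)/1000) for q in[(100,40,20),(100,-40,20)]]), "ring top",inv(onz("top",(331,206.5),.097)))
E
```

```text
wedge top-view [-39.5  15.2 127.2]
wedge top-view [-41.1 -13.3 127.2]
wedge top-view [-40.3   0.9 127.2]
heel edge top-view [-38.6  13.2  85. ]
heel edge top-view [-39.8 -17.5  85. ]
heel edge top-view [-39.   -2.1  85. ]
heel edge top-view [-37.9  14.7  85. ]
heel edge top-view [-39.1 -16.   85. ]
wedge scene (6,-14),(6,14),(-6,14) [-28.4 -11.3 127.2]
wedge scene (6,-14),(6,14),(-6,14) [-30.5  12.  127.2]
wedge scene (6,-14),(6,14),(-6,14) [-43.2  11.6 127.2]
heel scene [-36.6  -9.6  85. ]
heel scene [-38.8  17.8  85. ]
TCP [-27.2  -0.8 191.7]
proj far base corners (top) [[325.44752678 171.38688203]
 [354.89210232 182.06883265]] ring top [-0.4 -2.2 97. ]
```

The wedge hangs above the gap. In the top view its upright face's lower edge runs (319.5,216.7)–(331,221.7), and the heel edge is at (319,220)–(331,225). It needs about 3 mm more toward clamp +x and about 1.5 mm toward −y. I'll correct that and lower it to just above the mouth.

Emit:
step_arm(rows=[[[-1, 0.1, -0.2, 0, 0, 0, 0], [-1, 0, 0, 0, 0, 0, 0], [-1, 0, 0, -1.5, 0, 0, 0], [-1, 0, 0, -1.5, 0, 0, 0], [-1, 0, 0, 0, 0, 0, 0], [-1, 0, 0, 0, 0, 0, 0]]])

```text
clock: 7.45
tool_pos: [0.5453, -0.109, 0.1644]
orientation: [-90.0, 0.0, -14.3]
force: [-0.0, 0.7, -0.5]
opening: 0.028
```

```bash
python3 - <<'E'
from h import *
s=ctrl.snapshot("scene");t=ctrl.snapshot("top")
cv2.imwrite("pics/c5.png",np.hstack([crop(s,208,140,40,60,10),crop(t,303,198,40,60,10)]))
print(ctrl.get_obs()["tool_pos"])
E
```

```text
[ 0.54556067 -0.10889331  0.16490323]
```

View pics/c5.png

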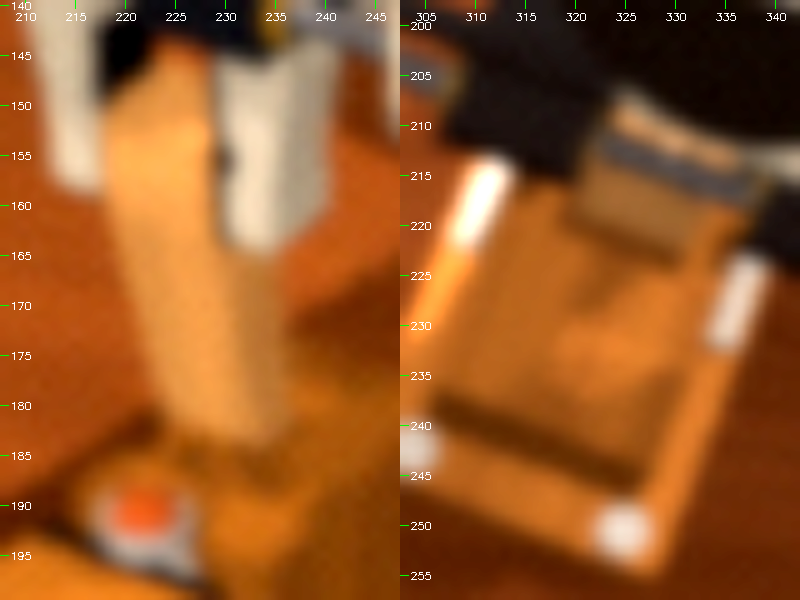

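In the top view the wedge's lower edge is about 1.7 px above the heel edge, which is about 1 mm of clearance after parallax. It is centred in y, so I'm lowering it.

Emit:
step_arm(rows=[[[-1, 0, 0, -0.8, 0, 0, 0], [-1, 0, 0, -0.5, 0, 0, 0], [-1, 0, 0, -0.3, 0, 0, 0], [-1, 0, 0, -0.3, 0, 0, 0], [-1, 0, 0, 0, 0, 0, 0]]])

```text
clock: 8.18
tool_pos: [0.545, -0.1089, 0.1453]
orientation: [-90.0, 0.0, -14.3]
force: [-0.1, 1.2, -0.5]
opening: 0.0277
```

Emit:
step_arm(rows=[[[-1, 0, 0, -0.3, 0, 0, 0], [-1, 0, 0, -0.3, 0, 0, 0], [-1, 0, 0, -0.3, 0, 0, 0], [-1, 0, 0, 0, 0, 0, 0]]])

```text
clock: 8.68
tool_pos: [0.5449, -0.1089, 0.1361]
orientation: [-90.0, 0.0, -14.3]
force: [-2.3, -0.3, -0.0]
opening: 0.0279
```

Emit:
step_arm(rows=[[[-1, 0, 0, -0.3, 0, 0, 0], [-1, 0, 0, -0.3, 0, 0, 0], [-1, 0, 0, 0, 0, 0, 0]]])

```text
clock: 9.05
tool_pos: [0.5452, -0.1089, 0.1302]
orientation: [-90.0, 0.0, -14.3]
force: [-0.1, 0.4, -1.3]
opening: 0.0279
```

Emit:
step_arm(rows=[[[-1, 0, 0, -0.3, 0, 0, 0], [-1, 0, 0, -0.3, 0, 0, 0], [-1, 0, 0, 0, 0, 0, 0]]])

```text
clock: 9.43
tool_pos: [0.5452, -0.1089, 0.1242]
orientation: [-90.0, 0.0, -14.3]
force: [-0.3, 0.5, -1.2]
opening: 0.028
```

Emit:
step_arm(rows=[[[-1, -0.05, 0.01, 0, 0, 0, 0], [-1, -0.05, 0.01, 0, 0, 0, 0], [-1, 0, 0, 0, 0, 0, 0]]])

```text
clock: 9.8
tool_pos: [0.5446, -0.1087, 0.1248]
orientation: [-90.0, -0.0, -14.3]
force: [-0.9, -0.2, -0.8]
opening: 0.0281
```

Emit:
step_arm(rows=[[[-1, 0, 0, -0.2, 0, 0, 0], [-1, 0, 0, -0.2, 0, 0, 0], [-1, 0, 0, 0, 0, 0, 0]]])

```text
clock: 10.18
tool_pos: [0.5441, -0.1087, 0.1203]
orientation: [-90.0, 0.0, -14.3]
force: [-0.1, 0.0, -0.4]
opening: 0.028
```

Emit:
step_arm(rows=[[[-1, 0, 0, -0.2, 0, 0, 0], [-1, 0, 0, -0.2, 0, 0, 0], [-1, 0, 0, 0, 0, 0, 0]]])

```text
clock: 10.55
tool_pos: [0.5437, -0.1087, 0.1162]
orientation: [-90.0, 0.1, -14.4]
force: [-2.3, -0.0, -0.8]
opening: 0.0277
```

Emit:
step_arm(rows=[[[-1, 0, 0, -0.2, 0, 0, 0], [-1, 0, 0, -0.2, 0, 0, 0], [-1, 0, 0, 0, 0, 0, 0]]])

```text
clock: 10.92
tool_pos: [0.544, -0.1087, 0.1123]
orientation: [-90.0, 0.0, -14.3]
force: [-2.0, 0.9, -0.9]
opening: 0.0279
```

Emit:
step_arm(rows=[[[-1, 0, 0, -0.2, 0, 0, 0], [-1, 0, 0, -0.2, 0, 0, 0], [-1, 0, 0, 0, 0, 0, 0]]])

```text
clock: 11.3
tool_pos: [0.5434, -0.1087, 0.1081]
orientation: [-90.0, 0.1, -14.4]
force: [-4.7, 1.1, 0.5]
opening: 0.0278
```

The wedge is about 41 mm deep. The arm is taking some sideways load, so I'll let go and press from the top with shut fingers.

Emit:
step_arm(rows=[[[-0.7, 0, 0, 0, 0, 0, 0], [-0.2, 0, 0, 0, 0, 0, 0], [0, 0, 0, 0, 0, 0, 0], [0, 0, 0, 0, 0, 0, 0], [0, 0, 0, 2, 0, 0, 0], [0, 0, 0, 2.5, 0, 0, 0], [-1, 0, 0, 0, 0, 0, 0], [-1, 0, 0, 0, 0, 0, 0], [-1, 0, 0, 0, 0, 0, 0], [-1, 0, 0, 0, 0, 0, 0], [-1, 0, 0, 0, 0, 0, 0], [-1, 0, 0, 0, 0, 0, 0]]])

```text
clock: 12.8
tool_pos: [0.5442, -0.1087, 0.1534]
orientation: [-90.0, 0.0, -14.3]
force: [-0.4, 0.3, 0.2]
opening: 0.0003
```

```bash
python3 - <<'E'
from h import *
s=ctrl.snapshot("scene");t=ctrl.snapshot("top")
cv2.imwrite("pics/c6.png",np.hstack([crop(s,190,130,70,105,5.7,10),crop(t,290,170,70,105,5.7,10)]))
print(ctrl.get_obs())
E
```

```text
{'clock': 12.9, 'joint_pos': array([ 8.92503211e+00,  1.27676711e+01, -2.04526527e+01, -6.39307074e-04,
       -5.67856122e+01, -1.13263924e+02]), 'qvel': array([ 0.07341613, -0.01860277,  0.12147919, -0.02945588, -0.0096251 ,
        0.00953282]), 'tau': array([ 9.95062533e-05, -4.41393363e+01,  2.59728634e+01,  6.15614220e+00,
       -8.74586008e-02,  2.31548950e-05]), 'tool_pos': array([ 0.54419666, -0.10868465,  0.15349428]), 'orientation': array([-9.00018532e+01,  5.66458843e-03, -1.43392422e+01]), 'force': array([ 1.07399775, -0.59882008,  0.13948954]), 'moment': array([-0.05374157, -0.0114552 ,  0.00148346]), 'opening': 0.0005257425157495822}
```

View pics/c6.png

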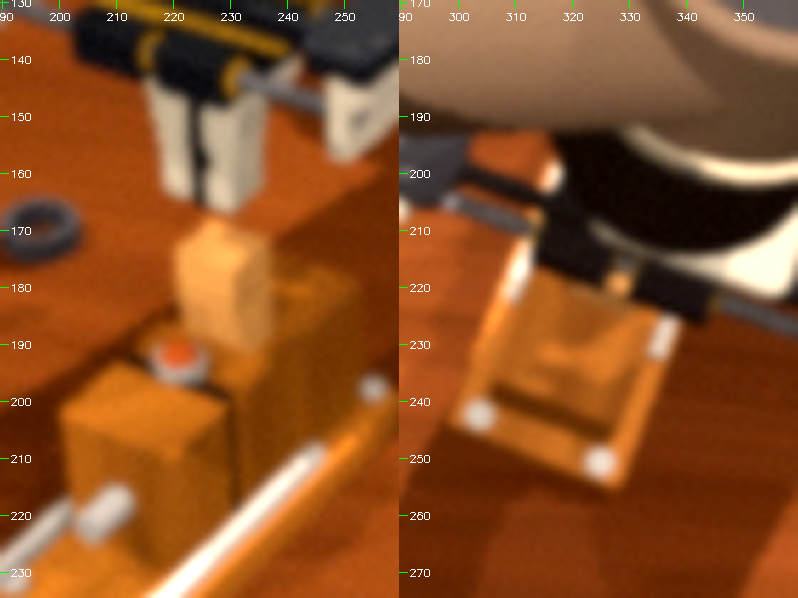

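The wedge stands upright in the gap (top at scene 227,174) and the ring is untouched at (221,191). Now I'll press on the wedge's top with the shut fingers.

Emit:
step_arm(rows=[[[-1, 0, 0, -1, 0, 0, 0], [-1, 0, 0, -0.5, 0, 0, 0], [-1, 0, 0, -0.2, 0, 0, 0], [-1, 0, 0, 0, 0, 0, 0]]])

```text
clock: 13.4
tool_pos: [0.5441, -0.1087, 0.1363]
orientation: [-90.0, 0.0, -14.3]
force: [-0.4, -0.3, -0.6]
opening: 0.0001
```

Emit:
step_arm(rows=[[[-1, 0, 0, -0.2, 0, 0, 0], [-1, 0, 0, -0.1, 0, 0, 0], [-1, 0, 0, 0, 0, 0, 0]]])

```text
clock: 13.78
tool_pos: [0.5442, -0.1087, 0.1336]
orientation: [-90.0, -0.0, -14.3]
force: [-0.1, 0.9, -0.1]
opening: 0.0001
```

Emit:
step_arm(rows=[[[-1, 0, 0, -0.2, 0, 0, 0], [-1, 0, 0, 0, 0, 0, 0]]])

```text
clock: 14.02
tool_pos: [0.5441, -0.1087, 0.1314]
orientation: [-90.0, 0.0, -14.3]
force: [-0.4, -0.1, -0.1]
opening: 0.0005
```

Emit:
step_arm(rows=[[[-1, 0, 0, -0.2, 0, 0, 0], [-1, 0, 0, 0, 0, 0, 0]]])

```text
clock: 14.28
tool_pos: [0.5441, -0.1087, 0.1294]
orientation: [-90.0, 0.0, -14.3]
force: [-0.2, 0.7, 0.2]
opening: 0.0005
```

Emit:
step_arm(rows=[[[-1, 0, 0, -0.2, 0, 0, 0], [-1, 0, 0, 0, 0, 0, 0]]])

```text
clock: 14.52
tool_pos: [0.5443, -0.1087, 0.1277]
orientation: [-90.0, -0.0, -14.3]
force: [-0.1, 0.3, 2.1]
opening: 0.0006
```

Emit:
step_arm(rows=[[[-1, 0, 0, -0.2, 0, 0, 0], [-1, 0, 0, 0, 0, 0, 0]]])

```text
clock: 14.78
tool_pos: [0.5444, -0.1088, 0.1264]
orientation: [-90.0, -0.0, -14.3]
force: [-2.6, 0.2, 8.4]
opening: 0.0005
```

Emit:
step_arm(rows=[[[-1, 0, 0, -0.2, 0, 0, 0], [-1, 0, 0, 0, 0, 0, 0]]])

```text
clock: 15.02
tool_pos: [0.5444, -0.1089, 0.1251]
orientation: [-90.0, -0.1, -14.3]
force: [-4.8, 1.2, 12.9]
opening: 0.0006
```

The force is rising about 3–4 N per mm, so the ring is being gripped. Small steps from here to about 18 N.

Emit:
step_arm(rows=[[[-1, 0, 0, -0.15, 0, 0, 0], [-1, 0, 0, 0, 0, 0, 0], [-1, 0, 0, 0, 0, 0, 0]]])

```text
clock: 15.4
tool_pos: [0.5444, -0.1089, 0.1242]
orientation: [-90.0, -0.1, -14.3]
force: [-6.9, 2.5, 19.2]
opening: 0.0001
```

Emit:
step_arm(rows=[[[-1, 0, 0, 0, 0, 0, 0], [-1, 0, 0, 0, 0, 0, 0]]])

```text
clock: 15.65
tool_pos: [0.5444, -0.1089, 0.1242]
orientation: [-90.0, -0.1, -14.3]
force: [-7.9, 2.1, 19.1]
opening: 0.0004
```

19 N is steady with no movement, but there's about 8 N of sideways load. I'll lift off to clear it, press once more as a check, and compare the heights.

Emit:
step_arm(rows=[[[-1, 0, 0, 0.8, 0, 0, 0], [-1, 0, 0, 0, 0, 0, 0], [-1, 0, 0, 0, 0, 0, 0], [-1, 0, 0, -0.5, 0, 0, 0], [-1, 0, 0, 0, 0, 0, 0]]])

```text
clock: 16.27
tool_pos: [0.544, -0.1087, 0.1244]
orientation: [-90.0, 0.0, -14.3]
force: [0.2, -1.1, 0.8]
opening: 0.0002
```

Emit:
step_arm(rows=[[[-1, 0, 0, -0.15, 0, 0, 0], [-1, 0, 0, 0, 0, 0, 0], [-1, 0, 0, 0, 0, 0, 0]]])

```text
clock: 16.65
tool_pos: [0.5441, -0.1087, 0.1242]
orientation: [-90.0, -0.0, -14.3]
force: [-4.7, 1.5, 9.2]
opening: 0.0008
```

Emit:
step_arm(rows=[[[-1, 0, 0, -0.14, 0, 0, 0], [-1, 0, 0, 0, 0, 0, 0], [-1, 0, 0, 0, 0, 0, 0], [-1, 0, 0, 0, 0, 0, 0]]])

```text
clock: 17.15
tool_pos: [0.5442, -0.1088, 0.124]
orientation: [-90.0, -0.0, -14.3]
force: [-7.4, 2.9, 18.6]
opening: 0.0003
```

At 18.6 N the wedge no longer moves (124.2 → 124.0 mm, within tool give), so it's tight. Backing off straight up.

Emit:
step_arm(rows=[[[-1, 0, 0, 1, 0, 0, 0], [-1, 0, 0, 4, 0, 0, 0], [-1, 0, 0, 5, 0, 0, 0], [-1, -3, 3, 4, 0, 0, 0], [-1, -4, 5, 0, 0, 0, 0], [-1, -4, 5, 0, 0, 0, 0], [-1, 0, 5, 0, 0, 0, 0], [-1, 0, 0, 0, 0, 0, 0], [-1, 0, 0, 0, 0, 0, 0]]])

```text
clock: 18.27
tool_pos: [0.436, 0.069, 0.262]
orientation: [-90.0, 0.0, -14.3]
force: [0.2, 0.2, 0.1]
opening: 0.0004
```

```bash
python3 - <<'E'
from h import *
s=ctrl.snapshot("scene");t=ctrl.snapshot("top");cv2.imwrite("pics/s9.png",s);cv2.imwrite("pics/t9.png",t)
cv2.imwrite("pics/c7.png",np.hstack([crop(s,190,150,70,90,5.7,10),crop(t,290,170,70,90,5.7,10)]))
E
```

```text
(no output)
```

View pics/c7.png

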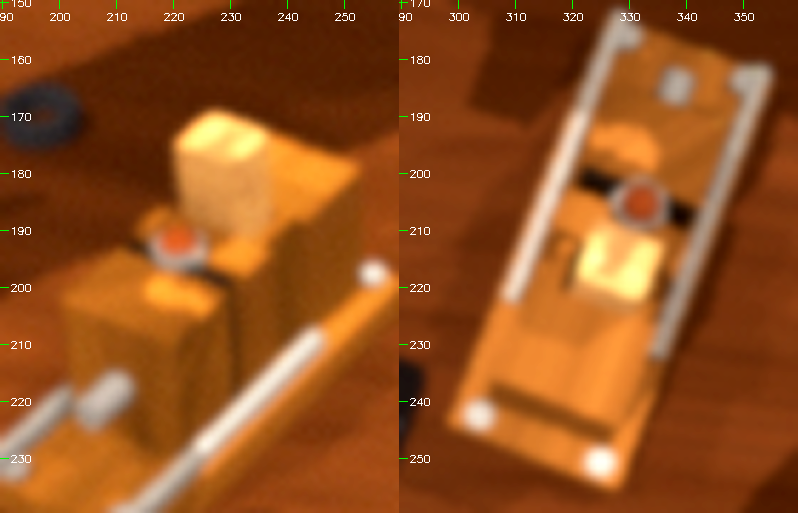

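View pics/s9.png

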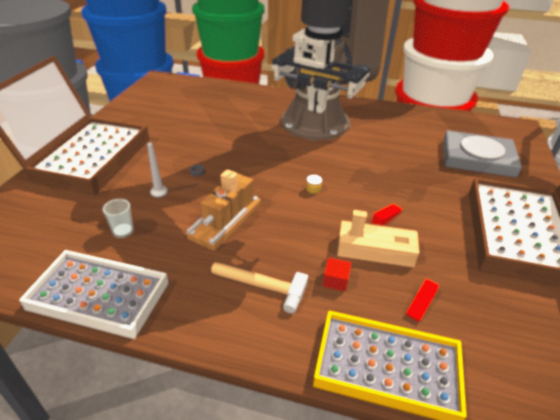

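The wedge stands in the gap (scene 227,175; top 327,216). The jaw has moved forward and the ring slot has narrowed. The strip and the other things are where they were.

```bash
python3 -c "
from plant import ctrl
print(ctrl.close_job(), ctrl.get_obs()['clock'])"
```

```text
the job is handed in; nothing more can be done
the job is handed in; nothing more can be done
```

The wedge is clamping the ring. I took it from the holder, started it thin end down in the gap, let go at about 41 mm by the arm's reading, and pressed it down from the top with the fingers shut.

**Tightness:** The push rose at roughly 3–5 N per mm, as expected once the ring was gripped. A steady 19 N no longer moved the wedge. After lifting off and pressing again to 18.6 N, it shifted about 0.2 mm, which is within what the tool itself gives. The wedge top finished about 39 mm above the clamp.

**Last look:** The wedge stands in the gap, the jaw has moved forward, and the ring and the other things are where they were. The arm is clear. I handed in at about 18.4 s.

**What disagreed:**
- **Depth:** when I pressed from the top, I met the wedge about 7 mm lower than the gripped depth implied. It probably slipped in the fingers or settled when I let go.
- **Sideways load:** the fingers felt about 8 N sideways while pressing. The second press showed nearly the same, about 8 N, so lifting off did not clear it.

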